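Sort the battery junction-box parts from the clip strip into their outlined trays

ROBOT

A 6-joint arm with a two-finger parallel gripper is mounted at the origin on the work surface. World frame = base frame: x ahead of the robot, y to its left, z up, the work surface at z = 0. Lengths are in m, angles in rad, forces in N, time in s.
With the tool pointing down it reaches from about 0.425 to 0.95 m from the base axis. Payload 3.5 kg.
Tool frame: the origin (TCP) lies midway between the tips of the shut fingers; the grasp point (between the pads) lies 19 mm behind it; z points along the fingers, y is the line along which they close (so a half turn about z gives the same grasp; the last joint's range is limited). The gripper opens to 85 mm and grips with 20 to 120 N. Pads are 22 mm wide; open, the fingers measure 114 mm over their backs; the gripper's body (76 mm by 85 mm) begins 54 mm behind the grasp point. The pads swing forward as they close: fully open they stand 13 mm farther back than shut.
Start: joints at [-1.498, 0.286, 1.577, -0, 1.279, -0.15], TCP at [0.149, -0.658, 0.231] pointing down, gripper open.
Joint ranges: [-2.77, 2.77], [-0.9, 2.22], [0.21, 2.48], [-1.53, 4.67], [0.24, 2.81], [-2.84, 2.84]. Speed limits (rad/s): [2.79, 2.79, 3.14, 3.14, 3.14, 3.14].

INTERFACE

Orientations are given as a rotation vector (axis times angle).
In Python, from rig import r gives the robot as it stands.
- The arm moves only by the tool drive_tool, never from a script. Its argument "increments" is a list of rows, each an object with "delta_pos": the shift along the tool's x, y, z in units of 50 mm (1.0 is 50 mm), a list of three; "twist": the turn, a rotation vector about the tool's x, y, z in degrees, a list of three. In form: [{"delta_pos": [x, y, z], "twist": [ax, ay, az]}, ...]. A call has 1 to 5 rows; each row shifts and turns the commanded pose from where the row before left it, along the tool's axes as they then stand; what a row does not reach is not made up. A row lasts 1/8 s, in which the tool goes at most 62.5 mm and 10.7 degrees, less where a joint would pass 70% of its speed; a pose out of reach is approached as far as the arm can. A call is refused whole if a number of a shift passes 1 or a number of a turn 10.7, either way. A call with a gripper value outside its range is refused whole. "claw" is the opening, from 0 (shut) to 1 (fully open), set as the call begins (left out, the last holds). The fingers move at their own pace and stop on an object; the grip force is fixed at half the most. Time passes only in rows, so rows that do not move let the fingers close. It gives the time, the measured TCP pose, the force, the opening and the grip force at its end, in the units of the state.
- r.get_state(): the state, without advancing time (a new reading comes with each control period).
- r.grab_frame(name): name is "side" or "top" or "wrist"; returns (picture, depth): 384x512x3 uint8, red, green, blue; 384x512 float32, m along the optical axis (not along the pixel's ray), 0 where there is no reading.
- r.camera_params(name): a dict with "fx", "fy", "cx", "cy" (pixels), "distortion" ([k1, k2, p1, p2, k3] as OpenCV has them; the pictures are not rectified), "xyz" and "rotation" of the camera in the world. Camera axes: x right, y up, looking along -z (the intrinsics and any distortion apply to the point x, -y, -z); pixel columns grow to the right and rows downward; lengths in m; the calibration is good to about 2 mm. A picture is of the moment at which its call begins: read the wrist's pose just before it. camera_params takes no time and is no camera call; for the wrist camera it gives the pose at the moment of the call.
- r.hand_in(): hands the job in; it is judged then, once.
The state is a dict: "time": time; "q": joint angles; "qd": joint speeds; "joint_torque": joint torques, N m; "tcp_pos": TCP position; "eef_rot": TCP orientation; "ft_force": force on the tool from outside, world axes, zero at the start; "wrist_torque": the same for the moment, N m; "gripper_width": finger opening in m; "grip_force": force on a finger pad.
Only numpy, scipy, OpenCV 4.12 (cv2) and the standard library are available. Lean on these libraries where they do the work, as an engineer would, in place of code of your own. Each camera call takes 0.05 s, during which the arm holds its last target. There are 200 camera calls.

TASK

Four parts of the battery's junction box are snapped into the sprung clip strip. Pull them out of their clips and stand each upright on its foot in the middle of the tray whose black outline has the shape of its head, turned so that it covers the outline. At the end all four stand in their own trays, let go and still.

Things in the scene. Friction and masses are not known exactly. Their poses are not given: they have to be found in the camera images.
- long_fuse: White ceramic fuse, plain rectangular head with two thin steel bands, 24 (x) x 48 (y), from 20 to 50 above the underside; grip it across x. Below it a neck 24 x 22 and a black foot 30 (x) x 36 (y) x 6. Origin: centre of the foot's underside, z up; at the start x lies across the strip, y along it. 0.08-0.21 kg. mm.
- round_contactor: Grey contactor, round head of diameter 42, from 20 to 54 above the underside, two copper studs on top; grip it across x. Below it a neck 24 x 22 and a black foot 30 (x) x 36 (y) x 6. Origin: centre of the foot's underside, z up; at the start x lies across the strip, y along it. 0.08-0.21 kg. mm.
- square_relay: White relay, square head 36 x 36, from 20 to 56 above the underside; grip it across x. Below it a neck 24 x 22 and a black foot 30 (x) x 36 (y) x 6. Origin: centre of the foot's underside, z up; at the start x lies across the strip, y along it. 0.08-0.21 kg. mm.
- waisted_fuse: White fuse with steel end plates, head like a capital I from above: 56 long (y), end plates 40 (x) x 9 (y), waist 18 (x) between them; from 20 to 50 above the underside; grip the waist across x. Below it a neck 24 x 22 and a black foot 30 (x) x 36 (y) x 6. Origin: centre of the foot's underside, z up; at the start x lies across the strip, y along it. 0.08-0.21 kg. mm.
- clip_strip: Fixed dark steel strip 56 (x) x 304 (y), one part at each of y = -108, -36, 36, 108, on its floor 10 above the underside. Origin: centre of the underside. Two sprung pawls per part, on its y sides, hook over the foot; they yield to a straight pull up (up to 14 N, first 15 mm). Pawls and posts stay below 25 height; x sides free. mm.
- tray_long: Fixed white tray 90 x 90, rim 10 high, 4 wide; floor 6 above the underside. Flush in mid-floor a black outline: rectangle 26 (x) x 50 (y). For long_fuse. Origin: centre of the underside, z up; x, y as the part's when it matches the outline. The four trays differ only in outline. mm.
- tray_round: Fixed white tray 90 x 90, rim 10 high, 4 wide; floor 6 above the underside. Flush in mid-floor a black outline: disc, diameter 44. For round_contactor. Origin: centre of the underside, z up; x, y as the part's when it matches the outline. The four trays differ only in outline. mm.
- tray_square: Fixed white tray 90 x 90, rim 10 high, 4 wide; floor 6 above the underside. Flush in mid-floor a black outline: square 38 x 38. For square_relay. Origin: centre of the underside, z up; x, y as the part's when it matches the outline. The four trays differ only in outline. mm.
- tray_waisted: Fixed white tray 90 x 90, rim 10 high, 4 wide; floor 6 above the underside. Flush in mid-floor a black outline: capital I, 57 long (y), end bars 42 (x) x 10, waist 19 (x). For waisted_fuse. Origin: centre of the underside, z up; x, y as the part's when it matches the outline. The four trays differ only in outline. mm.
Not all that is in view belongs to the job. Leave any turquoise look-alike of the square_relay alone.

How it is judged:
By the outcome, as a careful person would: the job done as asked, in the order asked, and still so for the second after the job is handed in, with the robot touching nothing.
It also fails if it takes over 96 s, if anything falls off the work surface, if the arm or the gripper's body presses on something with over 40 N, if the wrist force passes 120 N, or if a joint passes its speed limit or range.

## Working session

There is one attempt and no reset: what is moved stays moved. The work goes in short steps, Python scripts to look and compute and a tool call to move; the robot and the scene stay as the last step left them, time stands still between calls to the robot, and variables do not carry over. Pictures are saved under pics/ and viewed, at most 14 in all, crops included, and the job is handed in when it is done.

Besides the shell and the picture viewer there is one more tool, called after "Call:" as name(argument=value, ...), one argument or row to a line, values as JSON. drive_tool: Moves the arm, as the interface text tells. Its arguments: {"type":"object","properties":{"increments":{"type":"array"},"claw":{"type":"number"}},"required":["increments"]}

```bash
mkdir -p pics; cat > h.py <<'E'
import numpy as np, cv2
from rig import r
def snap(n,f):
    p=r.camera_params(n); im,d=r.grab_frame(n)
    cv2.imwrite(f'pics/{f}.png',im[...,::-1]); np.savez(f'{f}.npz',im=im,d=d,**{k:np.array(v) for k,v in p.items()})
    return im,d,p
E
python3 - <<'E'
from h import *
print(r.get_state())
for n in('top','side'):
    im,d,p=snap(n,n+'0'); print(p,d.min(),d.max())
a=[cv2.imread(f'pics/{n}0.png') for n in('top','side')]
E
```

```text
{'time': 0.0, 'q': array([-1.49799411e+00,  2.87202515e-01,  1.57816854e+00,  1.11872744e-05,
        1.27856914e+00, -1.49997208e-01]), 'qd': array([ 1.98507158e-03, -4.75754257e-04,  1.72524303e-03, -5.29581601e-06,
       -3.43787396e-03, -1.11932887e-03]), 'joint_torque': array([-1.51256780e-03, -4.05988848e+01, -2.92626446e+01, -2.44339353e-04,
        5.88604657e-03,  5.51477839e-06]), 'tcp_pos': array([ 0.14913432, -0.65765702,  0.22992717]), 'eef_rot': array([-3.11978910e+00, -3.48983339e-01, -1.58984081e-04]), 'ft_force': array([0.15958037, 0.36971874, 0.48933138]), 'wrist_torque': array([-0.01224582,  0.04999887, -0.00059644]), 'grip_force': 0.0, 'gripper_width': 0.08519804653964466}
{'fx': 388.13040539498513, 'fy': 388.13040539498513, 'cx': 245.6921519289767, 'cy': 182.0959198866016, 'distortion': array([-0.12763966,  0.        ,  0.        ,  0.        ,  0.        ]), 'xyz': array([ 0.35045049, -0.01024668,  0.95188424]), 'rotation': array([ 0.14379436, -0.12204184, -1.55619413])} 0.0 1.9215491
{'fx': 369.37131230447574, 'fy': 369.37131230447574, 'cx': 253.5268988179521, 'cy': 197.53861555151624, 'distortion': array([0.01890691, 0.        , 0.        , 0.        , 0.        ]), 'xyz': array([0.28976129, 0.56165891, 0.52453814]), 'rotation': array([ 0.24069856, -1.23220203, -2.45378609])} 0.0 3.3282523
```

View pics/top0.png

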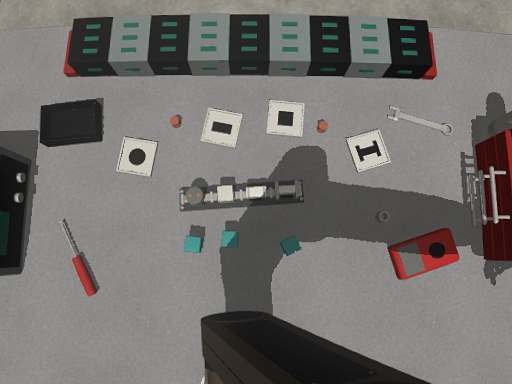

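View pics/side0.png

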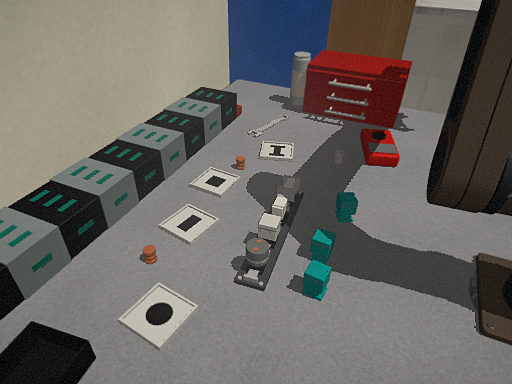

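The top view shows, left to right, the round tray (137,157), rectangle tray (222,127), square tray (286,118) and I tray (368,150). The strip runs from (180,197) to (303,190), and the turquoise look-alikes sit below it. Next I'll rectify and measure.

```bash
cat >> h.py <<'E'
def load(f): return dict(np.load(f'{f}.npz'))
def proj(D,P):
    R=cv2.Rodrigues(D['rotation'])[0]; c=(np.asarray(P,float).reshape(-1,3)-D['xyz'])@R
    c=c*[1,-1,-1]; K=np.array([[D['fx'],0,D['cx']],[0,D['fy'],D['cy']],[0,0,1]])
    return cv2.projectPoints(c,np.zeros(3),np.zeros(3),K,D['distortion'])[0][:,0]
def unproj(D,uv,z):
    K=np.array([[D['fx'],0,D['cx']],[0,D['fy'],D['cy']],[0,0,1]])
    n=cv2.undistortPoints(np.asarray(uv,np.float64).reshape(-1,1,2),K,D['distortion'])[:,0]
    R=cv2.Rodrigues(D['rotation'])[0]; ray=np.c_[n[:,0],-n[:,1],-np.ones(len(n))]@R.T
    return D['xyz']+ray*((z-D['xyz'][2])/ray[:,2])[:,None]
def ortho(D,z,x0,x1,y0,y1,s=1000):
    # rows: x decreasing; cols: y decreasing
    X=np.arange(x1,x0,-1/s);Y=np.arange(y1,y0,-1/s); g=np.stack(np.meshgrid(X,Y,indexing='ij')+[],-1) if 0 else np.array([[ (x,y,z) for y in Y] for x in X])
    uv=proj(D,g.reshape(-1,3)).reshape(len(X),len(Y),2).astype(np.float32)
    return cv2.remap(D['im'],uv[...,0],uv[...,1],cv2.INTER_CUBIC)
E
python3 - <<'E'
from h import *
D=load('top0'); g=cv2.cvtColor(D['im'],cv2.COLOR_RGB2GRAY)
for n,(u,v) in dict(round=(137,157),long=(222,127),square=(286,118),waist=(368,150)).items():
    w=28; c=unproj(D,[(u,v)],.006)[0]
    o=ortho(D,.006,c[0]-.06,c[0]+.06,c[1]-.06,c[1]+.06); gg=cv2.cvtColor(o,cv2.COLOR_RGB2GRAY)
    m=((gg>150)).astype(np.uint8); cs=max(cv2.findContours(m,0,2)[0],key=cv2.contourArea)
    rect=cv2.minAreaRect(cs); fill=cv2.drawContours(np.zeros_like(m),[cs],-1,1,-1)
    b=((gg<90)&(cv2.erode(fill,np.ones((9,9)))>0)).astype(np.uint8)
    bc=max(cv2.findContours(b,0,2)[0],key=cv2.contourArea); br=cv2.minAreaRect(bc)
    f=lambda p:(np.array([c[0]+.06-p[1]/1000,c[1]+.06-p[0]/1000])).round(4)
    print(n,f(rect[0]),rect[1:],'|',f(br[0]),br[1:],np.hypot(*f(br[0])))
o=ortho(D,.055,.3,.62,-.3,.3); cv2.imwrite('pics/o.png',o[...,::-1])
o=ortho(D,.055,.38,.5,-.16,.2); cv2.imwrite('pics/o1.png',cv2.resize(o[...,::-1],None,fx=2,fy=2))
E
```

```text
round [0.577  0.2834] ((91.97000122070312, 92.85803985595703), 8.673173904418945) | [0.5758 0.2814] ((41.719295501708984, 41.719295501708984), 45.0) 0.6408834527431645
long [0.6542 0.0683] ((93.17729949951172, 92.79959869384766), 10.885526657104492) | [0.6532 0.067 ] ((48.044620513916016, 24.6221866607666), 11.0035400390625) 0.6566271697089605
square [ 0.6805 -0.0953] ((94.16899108886719, 93.14418029785156), 4.899092674255371) | [ 0.6795 -0.0948] ((37.048465728759766, 37.119712829589844), 4.085616588592529) 0.6860811103652396
waist [ 0.5977 -0.3067] ((92.52490997314453, 92.58455657958984), 72.6459732055664) | [ 0.5967 -0.3045] ((40.80421447753906, 56.85969924926758), 73.0724868774414) 0.6699038289187486
```

View pics/o1.png

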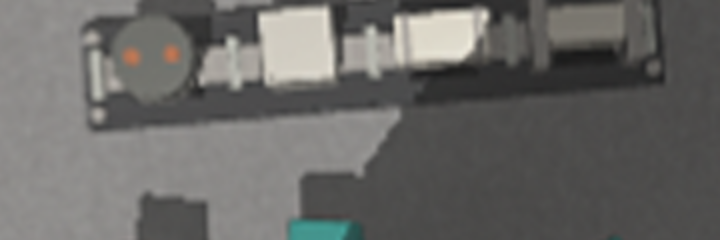

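```bash
cat >> h.py <<'E'
def pose(s=None):
    s=s or r.get_state(); R=cv2.Rodrigues(s['eef_rot'])[0]
    return s['tcp_pos'],np.degrees(np.arctan2(R[1,0],R[0,0])),R
def plan(way,start=None):
    """way: list of (x,y,z,yawdeg,nrows); prints rows"""
    p,y=start or pose()[:2]; p=np.array(p,float); out=[]
    for (*t,ty,n) in way:
        for k in range(n,0,-1):
            dp=(np.array(t)-p)/k; dy=((ty-y+180)%360-180)/k
            c,s=np.cos(np.radians(y)),np.sin(np.radians(y))
            row=np.round([(c*dp[0]+s*dp[1])/.05,(s*dp[0]-c*dp[1])/.05,-dp[2]/.05],2); tw=round(-dy,1)
            d=row*.05; p=p+[c*d[0]+s*d[1],s*d[0]-c*d[1],-d[2]]; y-=tw; out.append((row.tolist(),tw))
    for o in out: print(o)
    print('end',p.round(4),round(y,2))
E
python3 - <<'E'
from h import *
s=r.get_state(); p,y,R=pose(s); c=r.camera_params('wrist')
print('cam in tool',R.T@(c['xyz']-p),'axes',(R.T@cv2.Rodrigues(c['rotation'])[0]).round(2).tolist(), c['fx'],c['distortion'])
D=load('top0'); d=D['d']; v,u=np.mgrid[170:215,170:310]; v=v.ravel();u=u.ravel(); z=d[v,u]
K=np.array([[D['fx'],0,D['cx']],[0,D['fy'],D['cy']],[0,0,1]])
n=cv2.undistortPoints(np.c_[u,v].astype(float).reshape(-1,1,2),K,D['distortion'])[:,0]
P=np.c_[n[:,0],-n[:,1],-np.ones(len(n))]*z[:,None]@cv2.Rodrigues(D['rotation'])[0].T+D['xyz']
for zz in np.unique((P[:,2]*200).round(),return_counts=True): print(zz)
m=P[:,2]>.05; m=P[m]
for a,b in((.16,.085),(.085,.02),(.02,-.05),(-.05,-.16)):
    q=m[(m[:,1]<a)&(m[:,1]>b)]; print(len(q),q.mean(0).round(4),q.min(0).round(3),q.max(0).round(3))
q=P[(P[:,2]>.006)&(P[:,2]<.1)]; print('strip',cv2.minAreaRect((q[:,:2]*1000).astype(np.float32)))
plan([(.40,-.55,.25,12.7,5),(.46,-.25,.30,64,6),(.44,0,.32,95,5)])
E
```

```text
cam in tool [ 0.07102312  0.00163737 -0.14316977] axes [[0.0, 0.96, 0.28], [1.0, -0.0, 0.0], [0.0, 0.28, -0.96]] 266.0718687272835 [-0.05019216  0.          0.          0.          0.        ]
[ -1.   0.   1.   2.   3.   4.   5.   6.   7.   8.   9.  10.  11.  12.
  13.  14. 190.]
[ 283 2956  342 1066  272  224   10   21   22   22   36   21   75  467
  424   35   24]
264 [0.4695 0.1231 0.0635] [0.45  0.103 0.05 ] [0.49  0.144 0.069]
254 [0.4752 0.0509 0.0651] [0.456 0.032 0.051] [0.495 0.069 0.071]
240 [ 0.4676 -0.0193  0.1489] [ 0.35  -0.044  0.051] [0.495 0.002 0.952]
278 [ 0.4871 -0.0926  0.0593] [ 0.466 -0.121  0.05 ] [ 0.51  -0.063  0.064]
strip ((471.4443359375, 14.813522338867188), (71.65999603271484, 305.2603759765625), 5.042771816253662)
([1.07, -0.2, -0.08], np.float64(0.0))
([1.07, -0.2, -0.08], np.float64(0.0))
([1.08, -0.2, -0.08], np.float64(0.0))
([1.07, -0.2, -0.08], np.float64(0.0))
([1.08, -0.19, -0.08], np.float64(0.1))
([0.41, -0.93, -0.17], np.float64(-8.6))
([0.55, -0.86, -0.17], np.float64(-8.5))
([0.67, -0.77, -0.16], np.float64(-8.6))
([0.78, -0.66, -0.17], np.float64(-8.5))
([0.87, -0.54, -0.16], np.float64(-8.6))
([0.93, -0.4, -0.17], np.float64(-8.5))
([0.86, -0.51, -0.08], np.float64(-6.2))
([0.92, -0.41, -0.08], np.float64(-6.2))
([0.95, -0.32, -0.08], np.float64(-6.2))
([0.98, -0.21, -0.08], np.float64(-6.2))
([1.0, -0.1, -0.08], np.float64(-6.2))
end [ 4.399e-01 -2.000e-04  3.200e-01] 94.96
```

Call:
drive_tool(
  increments=[
    {"delta_pos":[1,-0.2,-0.1],"twist":[0,0,0]},
    {"delta_pos":[1,-0.2,-0.1],"twist":[0,0,0]},
    {"delta_pos":[1,-0.2,-0.1],"twist":[0,0,0]},
    {"delta_pos":[1,-0.2,-0.1],"twist":[0,0,0]},
    {"delta_pos":[1,-0.2,-0.1],"twist":[0,0,0]},
  ],
  claw=1,
)

```text
time: 0.72
tcp_pos: [0.3832, -0.5532, 0.2558]
eef_rot: [-3.121, -0.349, 0.001]
ft_force: [0.1, -1.4, -0.9]
gripper_width: 0.0857
grip_force: 0.0
```

Call:
drive_tool(
  increments=[
    {"delta_pos":[0.41,-0.93,-0.17],"twist":[0,0,-8.5]},
    {"delta_pos":[0.55,-0.86,-0.17],"twist":[0,0,-8.5]},
    {"delta_pos":[0.67,-0.77,-0.16],"twist":[0,0,-8.5]},
    {"delta_pos":[0.78,-0.66,-0.17],"twist":[0,0,-8.5]},
    {"delta_pos":[0.87,-0.54,-0.16],"twist":[0,0,-8.5]},
  ],
)

```text
time: 1.35
tcp_pos: [0.4319, -0.3022, 0.2976]
eef_rot: [-2.779, -1.463, -0.0]
ft_force: [-0.0, -0.5, 0.0]
gripper_width: 0.0854
grip_force: 0.0
```

```bash
python3 - <<'E'
from h import *
print(pose()[:2],r.get_state()['time'])
plan([(.46,0,.30,94.7,6)])
E
```

```text
(array([ 0.43192836, -0.30222687,  0.29758689]), np.float64(55.533648815160404)) 1.35
([0.88, -0.49, -0.01], np.float64(-6.5))
([0.93, -0.39, -0.01], np.float64(-6.5))
([0.97, -0.28, -0.01], np.float64(-6.5))
([1.0, -0.17, -0.01], np.float64(-6.6))
([1.01, -0.05, -0.0], np.float64(-6.5))
([1.02, 0.06, -0.01], np.float64(-6.6))
end [4.602e-01 1.000e-04 3.001e-01] 94.73
```

Call:
drive_tool(
  increments=[
    {"delta_pos":[0.88,-0.49,0],"twist":[0,0,-6.5]},
    {"delta_pos":[0.93,-0.39,0],"twist":[0,0,-6.5]},
    {"delta_pos":[0.97,-0.28,0],"twist":[0,0,-6.5]},
    {"delta_pos":[1,-0.17,0],"twist":[0,0,-6.6]},
    {"delta_pos":[1,-0.05,0],"twist":[0,0,-6.5]},
  ],
)

```text
time: 1.98
tcp_pos: [0.4563, -0.0515, 0.2974]
eef_rot: [-2.258, -2.183, 0.0]
ft_force: [0.5, -0.1, 1.3]
gripper_width: 0.0854
grip_force: 0.0
```

Call:
drive_tool(
  increments=[
    {"delta_pos":[1,0.06,0],"twist":[0,0,-6.6]},
    {"delta_pos":[0.6,0,0],"twist":[0,0,0]},
    {"delta_pos":[0,0,0],"twist":[0,0,0]},
  ],
)

```text
time: 2.35
tcp_pos: [0.4587, 0.0282, 0.2974]
eef_rot: [-2.129, -2.31, 0.001]
ft_force: [0.3, -0.6, -0.1]
gripper_width: 0.0852
grip_force: 0.0
```

```bash
python3 - <<'E'
from h import *
print(pose()[:2])
im,d,p=snap('wrist','w1'); D=load('w1')
print(p['xyz'])
o=ortho(D,.06,.38,.56,-.16,.2); cv2.imwrite('pics/o2.png',cv2.resize(np.vstack([o[...,::-1]]),None,fx=2,fy=2))
o=ortho(D,.006,.50,.76,-.40,.36); cv2.imwrite('pics/o3.png',o[...,::-1])
E
```

```text
(array([0.45867249, 0.02816547, 0.29739357]), np.float64(94.67445054359716))
[0.45311989 0.09750068 0.44055237]
```

View pics/o2.png

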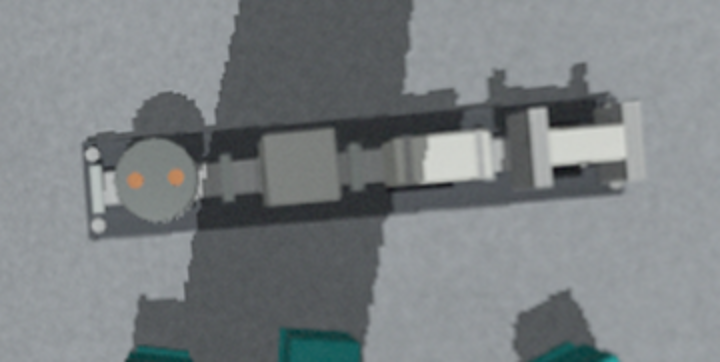

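View pics/w1.png

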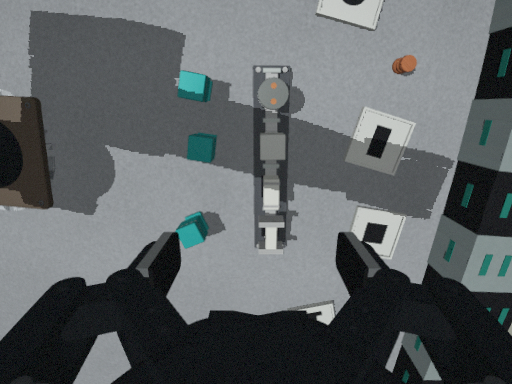

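The wrist view (rectified) shows round at (156,180), square at (300,167), long at (440,158) and waisted at (585,147). These agree with the top-camera positions within about 1 mm. The turquoise cubes are off the strip to the robot side, so I leave them alone. Next I cross-check the trays and plan the first grasp, the round contactor.

```bash
cat >> h.py <<'E'
def tray(D,cx,cy):
    o=ortho(D,.006,cx-.035,cx+.035,cy-.035,cy+.035); gg=cv2.GaussianBlur(cv2.cvtColor(o,cv2.COLOR_RGB2GRAY),(3,3),0)
    b=(gg<(int(gg.min())*.5+.5*np.median(gg))).astype(np.uint8); bc=max(cv2.findContours(b,0,2)[0],key=cv2.contourArea); br=cv2.minAreaRect(bc)
    print('outline',np.round([cx+.035-br[0][1]/1000,cy+.035-br[0][0]/1000],4),np.round(br[1],1),round(br[2],1))
E
python3 - <<'E'
from h import *
for f,c in(('top0',(.576,.2814)),('top0',(.6532,.067)),('w1',(.6532,.067)),('top0',(.6795,-.0948)),('w1',(.6795,-.0948))): print(f);tray(load(f),*c)
plan([(.4695,.1229,.10,94.9,5),(.4695,.1229,.028,94.9,3)])
E
```

```text
top0
outline [0.576  0.2814] [42. 42.] 90.0
top0
outline [0.6532 0.0672] [49.  25.5] 11.3
w1
outline [0.6525 0.0662] [48.2 25.8] 10.8
top0
outline [ 0.6794 -0.095 ] [37.7 37.7] 4.2
w1
outline [ 0.6708 -0.1035] [54.5 52.3] 4.4
([0.38, 0.07, 0.79], np.float64(-0.1))
([0.38, 0.07, 0.79], np.float64(-0.1))
([0.38, 0.08, 0.79], np.float64(-0.0))
([0.38, 0.07, 0.79], np.float64(-0.1))
([0.37, 0.08, 0.79], np.float64(-0.0))
([0.0, 0.0, 0.48], np.float64(-0.0))
([0.0, 0.0, 0.48], np.float64(-0.0))
([0.0, 0.0, 0.48], np.float64(-0.0))
end [0.4695 0.1228 0.028 ] 94.89
```

Call:
drive_tool(
  increments=[
    {"delta_pos":[0.38,0.07,0.79],"twist":[0,0,0]},
    {"delta_pos":[0.38,0.07,0.79],"twist":[0,0,0]},
    {"delta_pos":[0.38,0.08,0.79],"twist":[0,0,-0.2]},
    {"delta_pos":[0.38,0.07,0.79],"twist":[0,0,0]},
    {"delta_pos":[0.38,0.08,0.79],"twist":[0,0,0]},
  ],
)

```text
time: 3.02
tcp_pos: [0.4705, 0.1219, 0.099]
eef_rot: [2.131, 2.308, -0.0]
ft_force: [0.7, -0.8, -0.5]
gripper_width: 0.0854
grip_force: 0.0
```

Call:
drive_tool(
  increments=[
    {"delta_pos":[0,0,0.5],"twist":[0,0,0]},
    {"delta_pos":[0,0,0.5],"twist":[0,0,0]},
    {"delta_pos":[0,0,0.44],"twist":[0,0,0]},
    {"delta_pos":[0,0,0],"twist":[0,0,0]},
  ],
)

```text
time: 3.52
tcp_pos: [0.4686, 0.1214, 0.0264]
eef_rot: [-2.129, -2.306, 0.006]
ft_force: [-0.0, -0.4, 0.4]
gripper_width: 0.0857
grip_force: 0.0
```

Call:
drive_tool(
  increments=[
    {"delta_pos":[0,0,0],"twist":[0,0,0]},
    {"delta_pos":[0,0,0],"twist":[0,0,0]},
    {"delta_pos":[0,0,0],"twist":[0,0,0]},
    {"delta_pos":[0,0,0],"twist":[0,0,0]},
  ],
  claw=0,
)

```text
time: 4.03
tcp_pos: [0.4713, 0.1226, 0.0297]
eef_rot: [2.127, 2.309, 0.002]
ft_force: [0.4, -0.8, 6.6]
gripper_width: 0.0406
grip_force: 60.7
```

Call:
drive_tool(
  increments=[
    {"delta_pos":[0,0,-0.2],"twist":[0,0,0]},
    {"delta_pos":[0,0,-0.2],"twist":[0,0,0]},
    {"delta_pos":[0,0,-0.3],"twist":[0,0,0]},
    {"delta_pos":[0,0,-0.5],"twist":[0,0,0]},
    {"delta_pos":[0,0,-0.6],"twist":[0,0,0]},
  ],
)

```text
time: 4.65
tcp_pos: [0.4697, 0.1227, 0.1196]
eef_rot: [-2.129, -2.31, 0.001]
ft_force: [1.0, -0.4, -1.5]
gripper_width: 0.0406
grip_force: 61.2
```

```bash
python3 - <<'E'
from h import *
print(pose()[:2])
plan([(.576,.2814,.125,94.9,5)])
snap('side','s1')
im,d,p=snap('wrist','w2')
E
```

```text
(array([0.46972854, 0.12272345, 0.11962099]), np.float64(94.66848245107839))
([0.6, 0.48, -0.02], np.float64(-0.0))
([0.6, 0.47, -0.02], np.float64(-0.1))
([0.6, 0.48, -0.02], np.float64(-0.0))
([0.59, 0.47, -0.02], np.float64(-0.1))
([0.6, 0.48, -0.03], np.float64(-0.0))
end [0.5759 0.2816 0.1251] 94.87
```

View pics/s1.png

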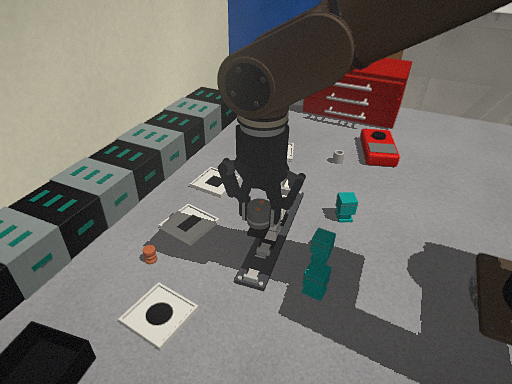

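```bash
python3 - <<'E'
from h import *
plan([(.576,.2814,.125,81.3,5),(.576,.2814,.032,81.3,4)])
E
```

```text
([0.6, 0.46, -0.01], np.float64(2.7))
([0.62, 0.43, -0.01], np.float64(2.7))
([0.64, 0.41, -0.01], np.float64(2.7))
([0.66, 0.37, -0.01], np.float64(2.6))
([0.67, 0.35, -0.0], np.float64(2.7))
([-0.0, -0.0, 0.46], np.float64(-0.0))
([-0.0, -0.0, 0.47], np.float64(-0.0))
([-0.0, -0.0, 0.46], np.float64(-0.0))
([-0.0, -0.0, 0.47], np.float64(-0.0))
end [0.5762 0.2815 0.032 ] 81.28
```

Call:
drive_tool(
  increments=[
    {"delta_pos":[0.6,0.46,0],"twist":[0,0,2.7]},
    {"delta_pos":[0.62,0.43,0],"twist":[0,0,2.7]},
    {"delta_pos":[0.64,0.41,0],"twist":[0,0,2.7]},
    {"delta_pos":[0.66,0.37,0],"twist":[0,0,2.6]},
    {"delta_pos":[0.67,0.35,0],"twist":[0,0,2.7]},
  ],
)

```text
time: 5.38
tcp_pos: [0.5732, 0.2821, 0.1171]
eef_rot: [-2.385, -2.044, 0.002]
ft_force: [-0.2, 0.8, -0.4]
gripper_width: 0.0406
grip_force: 61.3
```

Call:
drive_tool(
  increments=[
    {"delta_pos":[0,0,0.4],"twist":[0,0,0]},
    {"delta_pos":[0,0,0.4],"twist":[0,0,0]},
    {"delta_pos":[0,0,0.4],"twist":[0,0,0]},
    {"delta_pos":[0,0,0.4],"twist":[0,0,0]},
    {"delta_pos":[0,0,0.1],"twist":[0,0,0]},
  ],
)

```text
time: 6.0
tcp_pos: [0.5717, 0.2803, 0.0307]
eef_rot: [-2.383, -2.044, 0.006]
ft_force: [-0.1, -0.5, -1.5]
gripper_width: 0.0407
grip_force: 61.3
```

```bash
python3 - <<'E'
from h import *
s=r.get_state();print(pose(s)[:2],s['ft_force'])
plan([(.576,.2814,.027,81.3,2)])
E
```

```text
(array([0.571662  , 0.28029985, 0.03069985]), np.float64(81.23444373971692)) [-0.1254016  -0.45631882 -1.50996737]
([0.02, 0.04, 0.04], np.float64(-0.0))
([0.01, 0.04, 0.03], np.float64(-0.1))
end [0.5758 0.2812 0.0272] 81.33
```

```bash
cat >> h.py <<'E'
def still(n=6):
    L=[]
    for _ in range(n):
        s=r.get_state(); L.append([*s['tcp_pos'],pose(s)[1],s['ft_force'][2]]); r.grab_frame('side')
    L=np.array(L); print('mean',L.mean(0).round(4),'std',L.std(0).round(4)); return L.mean(0)
E
python3 - <<'E'
from h import *
still()
im,d,p=snap('wrist','w3')
E
```

```text
mean [ 5.73000e-01  2.80900e-01  3.27000e-02  8.12487e+01 -1.36220e+00] std [0.0009 0.0004 0.0014 0.01   0.1558]
```

View pics/w3.png

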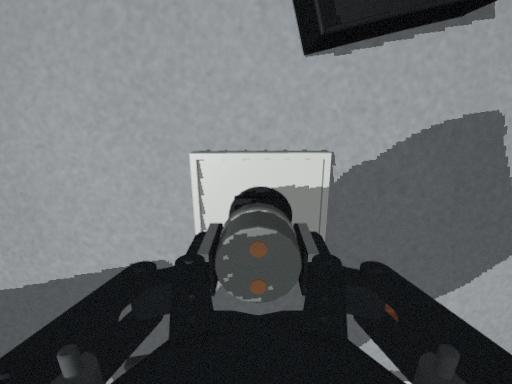

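The contactor is over its tray, with the disc's edge visible ahead at (260,200). I'll fine-correct from a settled reading.

```bash
python3 - <<'E'
from h import *
for _ in range(2):
    m=still(3)
plan([(.576,.2814,.0265,81.3,2)],(m[:3],m[3]))
E
```

```text
mean [ 5.74000e-01  2.81500e-01  3.44000e-02  8.12697e+01 -1.16780e+00] std [1.000e-04 0.000e+00 1.000e-04 2.000e-03 4.597e-01]
mean [ 5.73500e-01  2.81400e-01  3.38000e-02  8.12694e+01 -9.63600e-01] std [1.000e-04 0.000e+00 1.000e-04 1.100e-03 6.842e-01]
([0.0, 0.02, 0.07], np.float64(-0.0))
([0.01, 0.03, 0.08], np.float64(-0.0))
end [0.5761 0.2815 0.0263] 81.27
```

Call:
drive_tool(
  increments=[
    {"delta_pos":[0,0.03,0.07],"twist":[0,0,0]},
    {"delta_pos":[0,0.02,0.07],"twist":[0,0,0]},
    {"delta_pos":[0,0,0.02],"twist":[0,0,0]},
    {"delta_pos":[0,0,0],"twist":[0,0,0]},
  ],
)

```text
time: 7.15
tcp_pos: [0.576, 0.2809, 0.0258]
eef_rot: [2.384, 2.046, 0.0]
ft_force: [-0.8, -0.8, 2.9]
gripper_width: 0.0402
grip_force: 61.9
```

Call:
drive_tool(
  increments=[
    {"delta_pos":[0,0,0.02],"twist":[0,0,0]},
    {"delta_pos":[0,0,0],"twist":[0,0,0]},
  ],
)

```text
time: 7.4
tcp_pos: [0.576, 0.2809, 0.0258]
eef_rot: [2.384, 2.046, -0.0]
ft_force: [-2.3, -1.9, 7.2]
gripper_width: 0.0407
grip_force: 62.4
```

Call:
drive_tool(
  increments=[
    {"delta_pos":[0,0,0],"twist":[0,0,0]},
    {"delta_pos":[0,0,0],"twist":[0,0,0]},
    {"delta_pos":[0,0,0],"twist":[0,0,0]},
  ],
  claw=1,
)

```text
time: 7.78
tcp_pos: [0.5755, 0.2808, 0.0239]
eef_rot: [-2.384, -2.046, 0.001]
ft_force: [-0.9, 0.3, -0.5]
gripper_width: 0.085
grip_force: 0.0
```

Call:
drive_tool(
  increments=[
    {"delta_pos":[0,0,-0.4],"twist":[0,0,0]},
    {"delta_pos":[0,0,-0.6],"twist":[0,0,0]},
    {"delta_pos":[0,0,-1],"twist":[0,0,0]},
    {"delta_pos":[0,0,0],"twist":[0,0,0]},
  ],
)

```text
time: 8.28
tcp_pos: [0.5797, 0.2822, 0.132]
eef_rot: [2.38, 2.043, 0.019]
ft_force: [0.6, 0.6, -0.4]
gripper_width: 0.0853
grip_force: 0.0
```

```bash
python3 - <<'E'
from h import *
s=r.get_state();print(pose(s)[:2],s['gripper_width'])
snap('wrist','w4')
plan([(.4754,.0511,.10,94.9,6),(.4754,.0511,.029,94.9,3)])
E
```

```text
(array([0.57970334, 0.28216556, 0.13203344]), np.float64(81.2747080214071)) 0.08527244419569699
([-0.81, -0.22, 0.1], np.float64(-2.3))
([-0.8, -0.25, 0.1], np.float64(-2.3))
([-0.79, -0.29, 0.09], np.float64(-2.3))
([-0.78, -0.32, 0.1], np.float64(-2.2))
([-0.77, -0.35, 0.09], np.float64(-2.3))
([-0.75, -0.37, 0.1], np.float64(-2.2))
([-0.0, -0.0, 0.47], np.float64(-0.0))
([-0.0, -0.0, 0.47], np.float64(-0.0))
([-0.0, -0.0, 0.48], np.float64(-0.0))
end [0.4755 0.0511 0.0289] 94.87
```

View pics/w4.png

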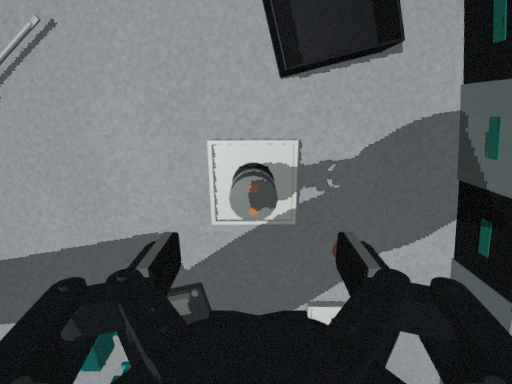

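The contactor stands centred in its tray at (253,190). Next is the square relay, the white one in the strip (the turquoise cubes are not touched).

Call:
drive_tool(
  increments=[
    {"delta_pos":[-0.81,-0.2,0.1],"twist":[0,0,-2.3]},
    {"delta_pos":[-0.8,-0.23,0.1],"twist":[0,0,-2.3]},
    {"delta_pos":[-0.79,-0.27,0.1],"twist":[0,0,-2.3]},
    {"delta_pos":[-0.78,-0.3,0.1],"twist":[0,0,-2.3]},
    {"delta_pos":[-0.77,-0.33,0.1],"twist":[0,0,-2.3]},
  ],
)

```text
time: 8.95
tcp_pos: [0.4936, 0.0872, 0.0984]
eef_rot: [-2.164, -2.275, 0.002]
ft_force: [0.3, 0.2, -0.9]
gripper_width: 0.0852
grip_force: 0.0
```

Call:
drive_tool(
  increments=[
    {"delta_pos":[-0.75,-0.36,0.1],"twist":[0,0,-2.3]},
    {"delta_pos":[0,0,0.2],"twist":[0,0,0]},
    {"delta_pos":[0,0,0],"twist":[0,0,0]},
    {"delta_pos":[0,0,0],"twist":[0,0,0]},
  ],
)

```text
time: 9.45
tcp_pos: [0.4792, 0.0508, 0.0843]
eef_rot: [-2.12, -2.318, -0.0]
ft_force: [-0.1, 0.8, -0.3]
gripper_width: 0.0859
grip_force: 0.0
```

```bash
python3 - <<'E'
from h import *
m=still(3)
plan([(.4754,.0511,.029,94.9,3)],(m[:3],m[3]))
E
```

```text
mean [ 4.79300e-01  5.08000e-02  8.45000e-02  9.51344e+01 -2.74400e-01] std [1.000e-04 0.000e+00 1.000e-04 7.400e-03 2.837e-01]
([0.0, -0.03, 0.37], np.float64(0.1))
([0.01, -0.02, 0.37], np.float64(0.1))
([0.0, -0.03, 0.37], np.float64(0.0))
end [0.4753 0.0509 0.029 ] 94.93
```

Call:
drive_tool(
  increments=[
    {"delta_pos":[0,-0.03,0.37],"twist":[0,0,0.1]},
    {"delta_pos":[0.01,-0.03,0.37],"twist":[0,0,0.1]},
    {"delta_pos":[0,-0.02,0.37],"twist":[0,0,0]},
    {"delta_pos":[0,0,0],"twist":[0,0,0]},
  ],
)

```text
time: 10.1
tcp_pos: [0.4737, 0.0507, 0.0276]
eef_rot: [-2.123, -2.313, 0.003]
ft_force: [-0.8, 0.2, 0.9]
gripper_width: 0.0858
grip_force: 0.0
```

Call:
drive_tool(
  increments=[
    {"delta_pos":[0,0,0],"twist":[0,0,0]},
    {"delta_pos":[0,0,0],"twist":[0,0,0]},
    {"delta_pos":[0,0,0],"twist":[0,0,0]},
    {"delta_pos":[0,0,0],"twist":[0,0,0]},
    {"delta_pos":[0,0,0],"twist":[0,0,0]},
  ],
  claw=0,
)

```text
time: 10.72
tcp_pos: [0.4759, 0.0501, 0.0299]
eef_rot: [2.124, 2.312, 0.002]
ft_force: [0.4, 0.5, 6.0]
gripper_width: 0.0356
grip_force: 60.5
```

Call:
drive_tool(
  increments=[
    {"delta_pos":[0,0,-0.2],"twist":[0,0,0]},
    {"delta_pos":[0,0,-0.2],"twist":[0,0,0]},
    {"delta_pos":[0,0,-0.3],"twist":[0,0,0]},
    {"delta_pos":[0,0,-0.6],"twist":[0,0,0]},
    {"delta_pos":[0,0,-0.6],"twist":[0,0,0]},
  ],
)

```text
time: 11.35
tcp_pos: [0.4748, 0.0502, 0.1255]
eef_rot: [2.125, 2.314, 0.0]
ft_force: [0.3, 0.2, -0.6]
gripper_width: 0.0352
grip_force: 60.5
```

```bash
python3 - <<'E'
from h import *
snap('wrist','w5');m=still(3)
plan([(.6795,-.0949,.12,90-4.3,6)],(m[:3],m[3]))
E
```

```text
mean [ 4.7740e-01  5.0000e-02  1.2830e-01  9.4872e+01 -2.3960e-01] std [7.0000e-04 0.0000e+00 1.6000e-03 5.4000e-03 1.3408e+00]
([-0.54, 0.63, 0.03], np.float64(1.5))
([-0.52, 0.64, 0.03], np.float64(1.5))
([-0.5, 0.66, 0.03], np.float64(1.5))
([-0.49, 0.67, 0.03], np.float64(1.6))
([-0.47, 0.69, 0.02], np.float64(1.5))
([-0.45, 0.69, 0.03], np.float64(1.6))
end [ 0.6793 -0.0949  0.1198] 85.67
```

View pics/w5.png

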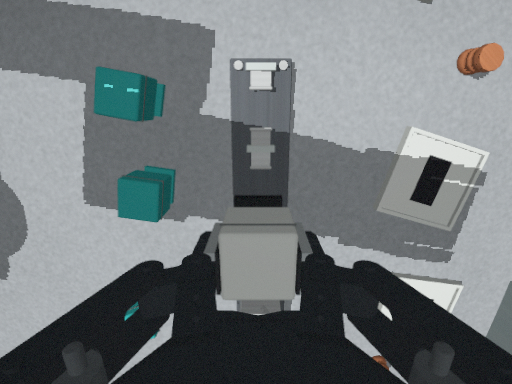

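The relay is held square in the fingers at (258,260). Now to its tray.

Call:
drive_tool(
  increments=[
    {"delta_pos":[-0.54,0.63,0],"twist":[0,0,1.5]},
    {"delta_pos":[-0.52,0.64,0],"twist":[0,0,1.5]},
    {"delta_pos":[-0.5,0.66,0],"twist":[0,0,1.5]},
    {"delta_pos":[-0.49,0.67,0],"twist":[0,0,1.6]},
    {"delta_pos":[-0.47,0.69,0],"twist":[0,0,1.5]},
  ],
)

```text
time: 12.18
tcp_pos: [0.6431, -0.0711, 0.1211]
eef_rot: [-2.272, -2.164, 0.003]
ft_force: [0.8, -0.3, -0.6]
gripper_width: 0.0355
grip_force: 60.7
```

Call:
drive_tool(
  increments=[
    {"delta_pos":[-0.45,0.69,0],"twist":[0,0,1.6]},
    {"delta_pos":[0,0,0.5],"twist":[0,0,0]},
    {"delta_pos":[0,0,0.7],"twist":[0,0,0]},
    {"delta_pos":[0,0,0.4],"twist":[0,0,0]},
    {"delta_pos":[0,0,0],"twist":[0,0,0]},
  ],
)

```text
time: 12.8
tcp_pos: [0.6744, -0.094, 0.0401]
eef_rot: [-2.299, -2.132, 0.005]
ft_force: [0.9, -0.3, -1.4]
gripper_width: 0.0355
grip_force: 60.8
```

Call:
drive_tool(
  increments=[
    {"delta_pos":[0,0,0],"twist":[0,0,0]},
    {"delta_pos":[0,0,0],"twist":[0,0,0]},
  ],
)

```text
time: 13.05
tcp_pos: [0.6781, -0.095, 0.0459]
eef_rot: [2.301, 2.134, 0.003]
ft_force: [-0.7, 0.4, -0.1]
gripper_width: 0.0354
grip_force: 60.8
```

```bash
python3 - <<'E'
from h import *
m=still(3)
plan([(.6795,-.0954,.026,90-4.3,3)],(m[:3],m[3]))
E
```

```text
mean [ 6.78000e-01 -9.49000e-02  4.57000e-02  8.56742e+01 -9.19800e-01] std [1.000e-04 0.000e+00 2.000e-04 1.600e-03 6.064e-01]
([-0.0, 0.01, 0.13], np.float64(-0.0))
([-0.0, 0.01, 0.13], np.float64(-0.0))
([-0.01, 0.01, 0.13], np.float64(-0.0))
end [ 0.6794 -0.0956  0.0262] 85.67
```

Call:
drive_tool(
  increments=[
    {"delta_pos":[0,0.01,0.12],"twist":[0,0,0]},
    {"delta_pos":[0,0.01,0.12],"twist":[0,0,0]},
    {"delta_pos":[-0.01,0.01,0.1],"twist":[0,0,0]},
    {"delta_pos":[0,0,0.03],"twist":[0,0,0]},
    {"delta_pos":[0,0,0],"twist":[0,0,0]},
  ],
)

```text
time: 13.82
tcp_pos: [0.6784, -0.0954, 0.0259]
eef_rot: [-2.304, -2.136, 0.0]
ft_force: [-2.1, 0.9, 4.2]
gripper_width: 0.0356
grip_force: 61.4
```

Call:
drive_tool(
  increments=[
    {"delta_pos":[0,0,0.03],"twist":[0,0,0]},
    {"delta_pos":[0,0,0],"twist":[0,0,0]},
  ],
)

```text
time: 14.08
tcp_pos: [0.6784, -0.0954, 0.0259]
eef_rot: [-2.303, -2.136, 0.001]
ft_force: [-5.0, 1.9, 9.5]
gripper_width: 0.0357
grip_force: 62.3
```

Contact. Release, rise, and check.

Call:
drive_tool(
  increments=[
    {"delta_pos":[0,0,0],"twist":[0,0,0]},
    {"delta_pos":[0,0,0],"twist":[0,0,0]},
    {"delta_pos":[0,0,0],"twist":[0,0,0]},
  ],
  claw=1,
)

```text
time: 14.45
tcp_pos: [0.6781, -0.0953, 0.0232]
eef_rot: [-2.304, -2.135, 0.0]
ft_force: [0.3, -0.9, 0.3]
gripper_width: 0.0849
grip_force: 0.0
```

Call:
drive_tool(
  increments=[
    {"delta_pos":[0,0,-0.4],"twist":[0,0,0]},
    {"delta_pos":[0,0,-0.6],"twist":[0,0,0]},
    {"delta_pos":[0,0,-0.8],"twist":[0,0,0]},
    {"delta_pos":[0,0,0],"twist":[0,0,0]},
  ],
)

```text
time: 14.95
tcp_pos: [0.6818, -0.0963, 0.1206]
eef_rot: [2.297, 2.129, 0.009]
ft_force: [0.4, -0.6, 0.5]
gripper_width: 0.0855
grip_force: 0.0
```

```bash
python3 - <<'E'
from h import *
snap('wrist','w6'); m=still(3)
plan([(.4812,-.0207,.10,94.9,5)],(m[:3],m[3]))
E
```

```text
mean [ 0.6789 -0.0955  0.1155 85.6681  0.2616] std [9.000e-04 3.000e-04 1.700e-03 1.500e-03 3.333e-01]
([0.24, -0.81, 0.06], np.float64(-1.8))
([0.26, -0.8, 0.06], np.float64(-1.9))
([0.29, -0.8, 0.06], np.float64(-1.8))
([0.32, -0.78, 0.06], np.float64(-1.9))
([0.34, -0.78, 0.07], np.float64(-1.8))
end [ 0.4811 -0.0207  0.1   ] 94.87
```

View pics/w6.png

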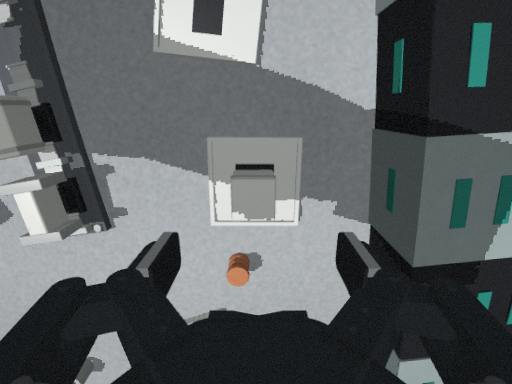

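The relay stands square in its tray at (254,195). Next is the long fuse.

Call:
drive_tool(
  increments=[
    {"delta_pos":[0.24,-0.81,0.06],"twist":[0,0,-1.8]},
    {"delta_pos":[0.26,-0.8,0.06],"twist":[0,0,-1.9]},
    {"delta_pos":[0.29,-0.8,0.06],"twist":[0,0,-1.8]},
    {"delta_pos":[0.32,-0.78,0.06],"twist":[0,0,-1.9]},
    {"delta_pos":[0.34,-0.78,0.07],"twist":[0,0,-1.8]},
  ],
)

```text
time: 15.78
tcp_pos: [0.4781, -0.0198, 0.0967]
eef_rot: [-2.122, -2.313, 0.002]
ft_force: [0.8, 0.0, 0.9]
gripper_width: 0.0857
grip_force: 0.0
```

Call:
drive_tool(
  increments=[
    {"delta_pos":[0,0,0.2],"twist":[0,0,0]},
    {"delta_pos":[0,0,0.2],"twist":[0,0,0]},
    {"delta_pos":[0,0,0],"twist":[0,0,0]},
    {"delta_pos":[0,0,0],"twist":[0,0,0]},
  ],
)

```text
time: 16.27
tcp_pos: [0.4814, -0.021, 0.0783]
eef_rot: [2.126, 2.313, 0.0]
ft_force: [0.0, 0.9, 1.0]
gripper_width: 0.0853
grip_force: 0.0
```

```bash
python3 - <<'E'
from h import *
m=still(3)
plan([(.4812,-.0207,.028,94.9,3)],(m[:3],m[3]))
E
```

```text
mean [ 4.81300e-01 -2.09000e-02  7.85000e-02  9.48453e+01  4.99600e-01] std [1.000e-04 0.000e+00 1.000e-04 4.800e-03 4.001e-01]
([0.0, -0.0, 0.34], np.float64(-0.0))
([0.0, -0.0, 0.33], np.float64(-0.0))
([0.0, -0.0, 0.34], np.float64(-0.1))
end [ 0.4813 -0.0209  0.028 ] 94.95
```

Call:
drive_tool(
  increments=[
    {"delta_pos":[0,0,0.34],"twist":[0,0,0]},
    {"delta_pos":[0,0,0.34],"twist":[0,0,0]},
    {"delta_pos":[0,0,0.32],"twist":[0,0,0]},
    {"delta_pos":[0,0,0],"twist":[0,0,0]},
  ],
)

```text
time: 16.92
tcp_pos: [0.4786, -0.0201, 0.026]
eef_rot: [-2.122, -2.31, 0.004]
ft_force: [0.1, 0.5, 0.5]
gripper_width: 0.0855
grip_force: 0.0
```

Call:
drive_tool(
  increments=[
    {"delta_pos":[0,0,0],"twist":[0,0,0]},
    {"delta_pos":[0,0,0],"twist":[0,0,0]},
    {"delta_pos":[0,0,0],"twist":[0,0,0]},
    {"delta_pos":[0,0,0],"twist":[0,0,0]},
    {"delta_pos":[0,0,0],"twist":[0,0,0]},
  ],
  claw=0,
)

```text
time: 17.55
tcp_pos: [0.4811, -0.0207, 0.029]
eef_rot: [2.124, 2.313, 0.001]
ft_force: [0.7, -0.3, 2.8]
gripper_width: 0.0234
grip_force: 59.2
```

Call:
drive_tool(
  increments=[
    {"delta_pos":[0,0,-0.2],"twist":[0,0,0]},
    {"delta_pos":[0,0,-0.2],"twist":[0,0,0]},
    {"delta_pos":[0,0,-0.3],"twist":[0,0,0]},
    {"delta_pos":[0,0,-0.6],"twist":[0,0,0]},
    {"delta_pos":[0,0,-0.6],"twist":[0,0,0]},
  ],
)

```text
time: 18.18
tcp_pos: [0.4805, -0.0205, 0.1252]
eef_rot: [2.125, 2.313, 0.001]
ft_force: [-0.1, 0.4, -0.6]
gripper_width: 0.0231
grip_force: 59.4
```

```bash
python3 - <<'E'
from h import *
snap('wrist','w7');m=still(3)
plan([(.653,.0667,.12,90-11.1,5)],(m[:3],m[3]))
E
```

```text
mean [ 4.83000e-01 -2.11000e-02  1.27900e-01  9.48713e+01 -2.16000e-02] std [6.0000e-04 1.0000e-04 1.6000e-03 6.1000e-03 1.2973e+00]
([0.29, 0.71, 0.03], np.float64(3.2))
([0.33, 0.69, 0.03], np.float64(3.2))
([0.37, 0.67, 0.03], np.float64(3.2))
([0.41, 0.65, 0.03], np.float64(3.2))
([0.44, 0.62, 0.04], np.float64(3.2))
end [0.6529 0.0667 0.1199] 78.87
```

View pics/w7.png

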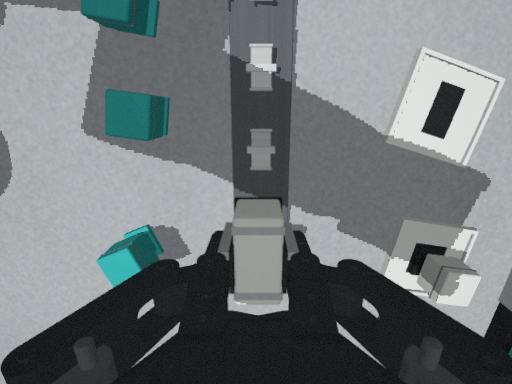

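The long fuse is held straight at (258,255) and its tray is at (445,110).

Call:
drive_tool(
  increments=[
    {"delta_pos":[0.29,0.71,0],"twist":[0,0,3.2]},
    {"delta_pos":[0.33,0.69,0],"twist":[0,0,3.2]},
    {"delta_pos":[0.37,0.67,0],"twist":[0,0,3.2]},
    {"delta_pos":[0.41,0.65,0],"twist":[0,0,3.2]},
    {"delta_pos":[0.44,0.62,0],"twist":[0,0,3.2]},
  ],
)

```text
time: 19.0
tcp_pos: [0.6501, 0.068, 0.1206]
eef_rot: [-2.426, -1.992, 0.005]
ft_force: [0.3, -0.1, -0.7]
gripper_width: 0.0233
grip_force: 59.6
```

Call:
drive_tool(
  increments=[
    {"delta_pos":[0,0,0.4],"twist":[0,0,0]},
    {"delta_pos":[0,0,0.7],"twist":[0,0,0]},
    {"delta_pos":[0,0,0.5],"twist":[0,0,0]},
    {"delta_pos":[0,0,0],"twist":[0,0,0]},
    {"delta_pos":[0,0,0],"twist":[0,0,0]},
  ],
)

```text
time: 19.62
tcp_pos: [0.6499, 0.067, 0.0431]
eef_rot: [-2.426, -1.995, 0.001]
ft_force: [-0.1, -0.7, -0.5]
gripper_width: 0.023
grip_force: 59.6
```

Call:
drive_tool(
  increments=[
    {"delta_pos":[0,0,0],"twist":[0,0,0]},
    {"delta_pos":[0,0,0],"twist":[0,0,0]},
  ],
)

```text
time: 19.88
tcp_pos: [0.6512, 0.0672, 0.0447]
eef_rot: [2.425, 1.994, 0.003]
ft_force: [-1.2, 0.9, -1.5]
gripper_width: 0.0232
grip_force: 59.6
```

```bash
python3 - <<'E'
from h import *
m=still(3)
plan([(.653,.0667,.025,90-11.1,3)],(m[:3],m[3]))
E
```

```text
mean [ 6.51000e-01  6.72000e-02  4.45000e-02  7.88672e+01 -1.42220e+00] std [0.0001 0.     0.0002 0.     0.0862]
([-0.0, 0.01, 0.13], np.float64(-0.0))
([-0.0, 0.02, 0.13], np.float64(-0.0))
([-0.0, 0.01, 0.13], np.float64(-0.0))
end [0.653  0.0669 0.025 ] 78.87
```

Call:
drive_tool(
  increments=[
    {"delta_pos":[0,0.02,0.12],"twist":[0,0,0]},
    {"delta_pos":[0,0.02,0.12],"twist":[0,0,0]},
    {"delta_pos":[0,0.01,0.1],"twist":[0,0,0]},
    {"delta_pos":[0,0,0.03],"twist":[0,0,0]},
    {"delta_pos":[0,0,0],"twist":[0,0,0]},
  ],
)

```text
time: 20.65
tcp_pos: [0.653, 0.0668, 0.0251]
eef_rot: [2.426, 1.995, 0.0]
ft_force: [-1.2, 0.3, 1.4]
gripper_width: 0.0235
grip_force: 60.0
```

Call:
drive_tool(
  increments=[
    {"delta_pos":[0,0,0.03],"twist":[0,0,0]},
    {"delta_pos":[0,0,0],"twist":[0,0,0]},
  ],
)

```text
time: 20.9
tcp_pos: [0.653, 0.0668, 0.0251]
eef_rot: [-2.426, -1.996, 0.001]
ft_force: [-3.9, -0.4, 7.3]
gripper_width: 0.0229
grip_force: 61.0
```

Call:
drive_tool(
  increments=[
    {"delta_pos":[0,0,0],"twist":[0,0,0]},
    {"delta_pos":[0,0,0],"twist":[0,0,0]},
    {"delta_pos":[0,0,0],"twist":[0,0,0]},
    {"delta_pos":[0,0,0],"twist":[0,0,0]},
  ],
  claw=1,
)

```text
time: 21.4
tcp_pos: [0.6527, 0.0668, 0.023]
eef_rot: [-2.426, -1.995, 0.0]
ft_force: [0.1, -0.6, -0.8]
gripper_width: 0.0855
grip_force: 0.0
```

Call:
drive_tool(
  increments=[
    {"delta_pos":[0,0,-0.4],"twist":[0,0,0]},
    {"delta_pos":[0,0,-0.6],"twist":[0,0,0]},
    {"delta_pos":[0,0,-0.8],"twist":[0,0,0]},
    {"delta_pos":[0,0,0],"twist":[0,0,0]},
  ],
)

```text
time: 21.9
tcp_pos: [0.6564, 0.0667, 0.1199]
eef_rot: [2.421, 1.991, 0.013]
ft_force: [0.3, 0.3, 0.9]
gripper_width: 0.0853
grip_force: 0.0
```

```bash
python3 - <<'E'
from h import *
snap('wrist','w8'); m=still(3)
plan([(.4871,-.0924,.10,94.9,6)],(m[:3],m[3]))
D=load('top0'); tray(D,.5967,-.3045)
E
```

```text
mean [ 6.53500e-01  6.68000e-02  1.15000e-01  7.88686e+01 -6.10800e-01] std [0.001  0.     0.0016 0.0009 0.2925]
([-0.63, -0.44, 0.05], np.float64(-2.7))
([-0.61, -0.47, 0.05], np.float64(-2.7))
([-0.58, -0.5, 0.05], np.float64(-2.7))
([-0.56, -0.53, 0.05], np.float64(-2.6))
([-0.53, -0.55, 0.05], np.float64(-2.7))
([-0.51, -0.57, 0.05], np.float64(-2.6))
end [ 0.4872 -0.0924  0.1   ] 94.87
outline [ 0.5968 -0.3046] [41.2 56.9] 73.0
```

View pics/w8.png

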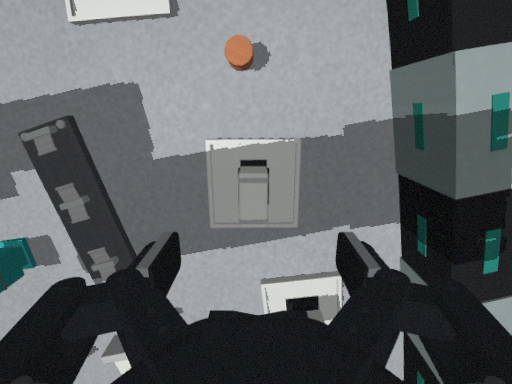

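The long fuse stands straight in its tray at (253,195). Last is the waisted fuse.

Call:
drive_tool(
  increments=[
    {"delta_pos":[-0.63,-0.44,0],"twist":[0,0,-2.7]},
    {"delta_pos":[-0.61,-0.47,0],"twist":[0,0,-2.7]},
    {"delta_pos":[-0.58,-0.5,0.05],"twist":[0,0,-2.7]},
    {"delta_pos":[-0.56,-0.53,0.1],"twist":[0,0,-2.6]},
    {"delta_pos":[-0.53,-0.55,0.1],"twist":[0,0,-2.7]},
  ],
)

```text
time: 22.72
tcp_pos: [0.512, -0.0662, 0.0992]
eef_rot: [-2.173, -2.265, 0.002]
ft_force: [-0.7, -0.7, 0.6]
gripper_width: 0.0851
grip_force: 0.0
```

Call:
drive_tool(
  increments=[
    {"delta_pos":[-0.51,-0.57,0.1],"twist":[0,0,-2.6]},
    {"delta_pos":[0,0,0.3],"twist":[0,0,0]},
    {"delta_pos":[0,0,0],"twist":[0,0,0]},
    {"delta_pos":[0,0,0],"twist":[0,0,0]},
    {"delta_pos":[0,0,0],"twist":[0,0,0]},
  ],
)

```text
time: 23.35
tcp_pos: [0.4873, -0.092, 0.0812]
eef_rot: [2.124, 2.314, 0.001]
ft_force: [-0.5, -0.3, -0.6]
gripper_width: 0.0854
grip_force: 0.0
```

```bash
python3 - <<'E'
from h import *
m=still(3)
plan([(.4871,-.0924,.028,94.9,3)],(m[:3],m[3]))
E
```

```text
mean [ 4.87300e-01 -9.20000e-02  8.12000e-02  9.49214e+01 -3.02000e-01] std [1.000e-04 0.000e+00 0.000e+00 4.400e-03 3.512e-01]
([-0.0, -0.0, 0.35], np.float64(0.0))
([-0.0, -0.0, 0.36], np.float64(0.0))
([-0.01, -0.0, 0.35], np.float64(0.0))
end [ 0.4873 -0.0925  0.0282] 94.92
```

Call:
drive_tool(
  increments=[
    {"delta_pos":[0,0,0.35],"twist":[0,0,0]},
    {"delta_pos":[0,0,0.36],"twist":[0,0,0]},
    {"delta_pos":[-0.01,0,0.34],"twist":[0,0,0]},
    {"delta_pos":[0,0,0],"twist":[0,0,0]},
  ],
)

```text
time: 24.0
tcp_pos: [0.4849, -0.0923, 0.0261]
eef_rot: [-2.122, -2.31, 0.002]
ft_force: [-0.0, 0.4, -0.4]
gripper_width: 0.0856
grip_force: 0.0
```

Call:
drive_tool(
  increments=[
    {"delta_pos":[0,0,0],"twist":[0,0,0]},
    {"delta_pos":[0,0,0],"twist":[0,0,0]},
    {"delta_pos":[0,0,0],"twist":[0,0,0]},
    {"delta_pos":[0,0,0],"twist":[0,0,0]},
    {"delta_pos":[0,0,0],"twist":[0,0,0]},
  ],
  claw=0,
)

```text
time: 24.62
tcp_pos: [0.4872, -0.0931, 0.0293]
eef_rot: [2.124, 2.313, 0.001]
ft_force: [-2.2, 0.8, 5.9]
gripper_width: 0.0188
grip_force: 58.5
```

Call:
drive_tool(
  increments=[
    {"delta_pos":[0,0,-0.2],"twist":[0,0,0]},
    {"delta_pos":[0,0,-0.2],"twist":[0,0,0]},
    {"delta_pos":[0,0,-0.3],"twist":[0,0,0]},
    {"delta_pos":[0,0,-0.6],"twist":[0,0,0]},
    {"delta_pos":[0,0,-0.6],"twist":[0,0,0]},
  ],
)

```text
time: 25.25
tcp_pos: [0.4867, -0.093, 0.1252]
eef_rot: [2.125, 2.313, 0.001]
ft_force: [0.2, -1.0, -0.8]
gripper_width: 0.0166
grip_force: 84.5
```

```bash
python3 - <<'E'
from h import *
snap('wrist','w9');m=still(3)
plan([(.5968,-.3046,.12,107,6)],(m[:3],m[3]))
E
```

```text
mean [ 4.89200e-01 -9.39000e-02  1.28100e-01  9.48713e+01  1.48000e-02] std [6.0000e-04 2.0000e-04 1.6000e-03 4.2000e-03 1.6625e+00]
([-0.73, 0.3, 0.03], np.float64(-2.0))
([-0.74, 0.27, 0.03], np.float64(-2.0))
([-0.75, 0.25, 0.03], np.float64(-2.0))
([-0.76, 0.22, 0.02], np.float64(-2.0))
([-0.76, 0.19, 0.03], np.float64(-2.1))
([-0.77, 0.16, 0.02], np.float64(-2.0))
end [ 0.5965 -0.3045  0.1201] 106.97
```

View pics/w9.png

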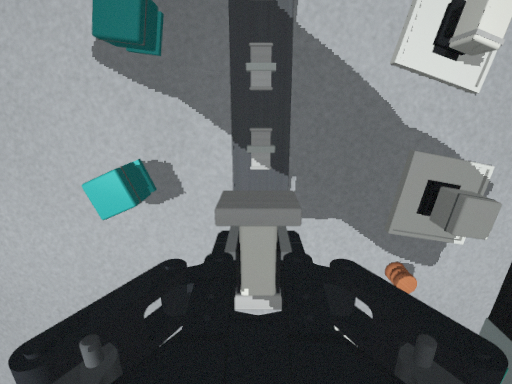

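The waisted fuse is held by the waist and looks straight, with its plate at (258,205).

Call:
drive_tool(
  increments=[
    {"delta_pos":[-0.73,0.3,0],"twist":[0,0,-2]},
    {"delta_pos":[-0.74,0.27,0],"twist":[0,0,-2]},
    {"delta_pos":[-0.75,0.25,0],"twist":[0,0,-2]},
    {"delta_pos":[-0.76,0.22,0],"twist":[0,0,-2]},
    {"delta_pos":[-0.76,0.19,0],"twist":[0,0,-2.1]},
  ],
)

```text
time: 26.08
tcp_pos: [0.5757, -0.2689, 0.1207]
eef_rot: [-1.91, -2.49, 0.0]
ft_force: [-0.7, 0.3, -2.5]
gripper_width: 0.0169
grip_force: 84.6
```

Call:
drive_tool(
  increments=[
    {"delta_pos":[-0.77,0.16,0],"twist":[0,0,-2]},
    {"delta_pos":[0,0,0.5],"twist":[0,0,0]},
    {"delta_pos":[0,0,0.7],"twist":[0,0,0]},
    {"delta_pos":[0,0,0.4],"twist":[0,0,0]},
    {"delta_pos":[0,0,0],"twist":[0,0,0]},
  ],
)

```text
time: 26.7
tcp_pos: [0.5919, -0.3021, 0.0398]
eef_rot: [-1.865, -2.52, 0.0]
ft_force: [0.6, -0.5, -1.8]
gripper_width: 0.017
grip_force: 84.6
```

Call:
drive_tool(
  increments=[
    {"delta_pos":[0,0,0],"twist":[0,0,0]},
    {"delta_pos":[0,0,0],"twist":[0,0,0]},
  ],
)

```text
time: 26.95
tcp_pos: [0.5951, -0.3042, 0.0453]
eef_rot: [1.867, 2.522, 0.0]
ft_force: [-0.5, 0.6, -0.3]
gripper_width: 0.0169
grip_force: 84.6
```

```bash
python3 - <<'E'
from h import *
m=still(3)
plan([(.597,-.3051,.025,107,3)],(m[:3],m[3]))
E
```

```text
mean [ 5.949000e-01 -3.041000e-01  4.520000e-02  1.069743e+02 -5.194000e-01] std [1.000e-04 1.000e-04 2.000e-04 1.700e-03 3.314e-01]
([-0.01, 0.01, 0.13], np.float64(-0.0))
([-0.01, 0.01, 0.14], np.float64(-0.0))
([-0.01, 0.01, 0.13], np.float64(-0.0))
end [ 0.5968 -0.3051  0.0252] 106.97
```

Call:
drive_tool(
  increments=[
    {"delta_pos":[-0.01,0.01,0.12],"twist":[0,0,0]},
    {"delta_pos":[-0.01,0.02,0.12],"twist":[0,0,0]},
    {"delta_pos":[-0.01,0.01,0.1],"twist":[0,0,0]},
    {"delta_pos":[0,0,0.03],"twist":[0,0,0]},
    {"delta_pos":[0,0,0],"twist":[0,0,0]},
  ],
)

```text
time: 27.72
tcp_pos: [0.5963, -0.3043, 0.0261]
eef_rot: [-1.868, -2.524, 0.0]
ft_force: [-3.4, 1.4, 6.0]
gripper_width: 0.0171
grip_force: 86.0
```

Call:
drive_tool(
  increments=[
    {"delta_pos":[0,0,0.02],"twist":[0,0,0]},
    {"delta_pos":[0,0,0],"twist":[0,0,0]},
  ],
)

```text
time: 27.98
tcp_pos: [0.5963, -0.3043, 0.0261]
eef_rot: [-1.868, -2.524, 0.0]
ft_force: [-5.1, 3.1, 9.6]
gripper_width: 0.0168
grip_force: 86.7
```

Call:
drive_tool(
  increments=[
    {"delta_pos":[0,0,0],"twist":[0,0,0]},
    {"delta_pos":[0,0,0],"twist":[0,0,0]},
    {"delta_pos":[0,0,0],"twist":[0,0,0]},
    {"delta_pos":[0,0,0],"twist":[0,0,0]},
  ],
  claw=1,
)

```text
time: 28.48
tcp_pos: [0.5961, -0.3043, 0.0234]
eef_rot: [-1.869, -2.524, 0.0]
ft_force: [-0.6, 0.7, 0.2]
gripper_width: 0.0849
grip_force: 0.0
```

Call:
drive_tool(
  increments=[
    {"delta_pos":[0,0,-0.4],"twist":[0,0,0]},
    {"delta_pos":[0,0,-0.8],"twist":[0,0,0]},
    {"delta_pos":[0,0,-1],"twist":[0,0,0]},
    {"delta_pos":[0,0,-1],"twist":[0,0,0]},
    {"delta_pos":[0,-0.6,-0.5],"twist":[0,0,0]},
  ],
)

```text
time: 29.1
tcp_pos: [0.5698, -0.3138, 0.2152]
eef_rot: [1.862, 2.52, 0.0]
ft_force: [-0.2, -1.2, -0.9]
gripper_width: 0.0849
grip_force: 0.0
```

Call:
drive_tool(
  increments=[
    {"delta_pos":[0,-1,0],"twist":[0,0,0]},
    {"delta_pos":[0,-0.6,0],"twist":[0,0,0]},
    {"delta_pos":[0,0,0],"twist":[0,0,0]},
    {"delta_pos":[0,0,0],"twist":[0,0,0]},
  ],
)

```text
time: 29.6
tcp_pos: [0.4917, -0.3366, 0.21]
eef_rot: [1.868, 2.523, 0.0]
ft_force: [0.4, -1.0, -0.1]
gripper_width: 0.0852
grip_force: 0.0
```

```bash
python3 - <<'E'
from h import *
snap('top','t9'); snap('wrist','w10'); D=load('t9'); print(pose()[:2])
T=dict(round=(.576,.2814,.060,-8.7),long=(.653,.067,.056,-11.1),square=(.6795,-.095,.062,-4.3),waist=(.5968,-.3046,.056,17))
H=dict(round=(42,42),long=(24,48),square=(36,36),waist=(40,56)); rows=[]
for n,(x,y,z,a) in T.items():
    o=ortho(D,z,x-.05,x+.05,y-.05,y+.05,1000); o=cv2.resize(o,None,fx=4,fy=4,interpolation=cv2.INTER_CUBIC)
    w,h=H[n]; b=cv2.boxPoints(((199,199),(h*4,w*4),-a)).astype(int); cv2.polylines(o,[b],True,(255,0,0),1)
    rows.append(o)
cv2.imwrite('pics/fin.png',cv2.resize(np.vstack([np.hstack(rows[:2]),np.hstack(rows[2:])])[...,::-1],(600,600)))
E
```

```text
(array([ 0.49199861, -0.33625112,  0.20934125]), np.float64(107.01308105009927))Traceback (most recent call last):
  File "<stdin>", line 9, in <module>
    return _nx.concatenate(arrs, 0, dtype=dtype, casting=casting)
           ~~~~~~~~~~~~~~~^^^^^^^^^^^^^^^^^^^^^^^^^^^^^^^^^^^^^^^
ValueError: all the input array dimensions except for the concatenation axis must match exactly, but along dimension 1, the array at index 0 has size 800 and the array at index 1 has size 804
```

```bash
python3 - <<'E'
from h import *
D=load('t9'); W=load('w10')
T=dict(round=(.576,.2814,.060,-8.7),long=(.653,.067,.056,-11.1),square=(.6795,-.095,.062,-4.3),waist=(.5968,-.3046,.056,17))
H=dict(round=(42,42),long=(24,48),square=(36,36),waist=(40,56)); rows=[]
for n,(x,y,z,a) in T.items():
    o=ortho(D,z,x-.05,x+.05,y-.05,y+.05,1000)[:100,:100]; o=cv2.resize(o,(300,300),interpolation=cv2.INTER_CUBIC)
    w,h=H[n]; b=cv2.boxPoints(((150,150),(h*3,w*3),-a)).astype(int); cv2.polylines(o,[b],True,(255,0,0),1)
    rows.append(o)
cv2.imwrite('pics/fin.png',np.vstack([np.hstack(rows[:2]),np.hstack(rows[2:])])[...,::-1])
E
```

```text
(no output)
```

View pics/fin.png

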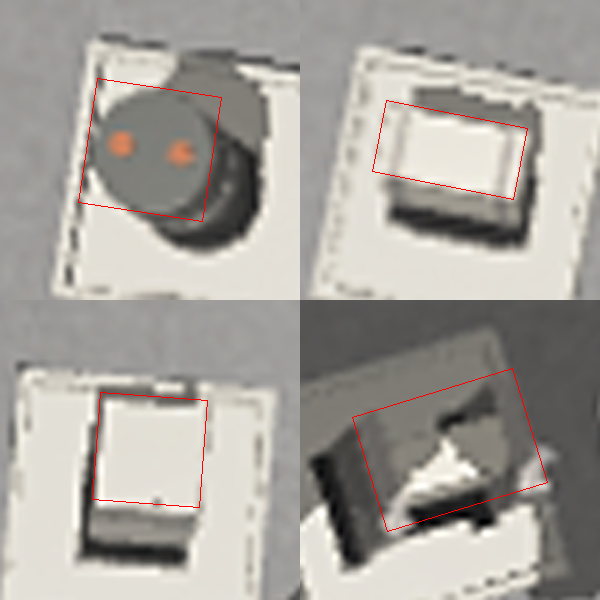

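All four heads lie on their red target outlines to within about 1–2 mm, upright and untouched. Handing in.

```bash
python3 -c "
from rig import r
print(r.hand_in())"
```

```text
the job is handed in; nothing more can be done
None
```

All four parts stand upright in their own trays, aligned to their outlines within about 1–2 mm by the final camera check and let go, and the job was handed in at about 30 s; the result has not been reported back.

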